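Park the cleaning comb in the vegetable slicer

TASK

Pick up the green cleaning comb and park it in the white vegetable slicer: lower it so that each of its five teeth enters its own slot of the blade insert, press it fully home until its bar lies flush on the insert, and let go. The insert has some play along the slicer, so feel for the slots lightly and never lean hard on the slicer; leave the jar, the shaker and the spice jar standing where they are.

Things in the scene. Friction and masses are not known exactly. Their poses are not given: they have to be found in the camera images.
- comb: Green plastic cleaning comb, 80 g, loose, standing on its teeth. Origin: centre of underside (tooth tips); z up, y along the tooth row; a half turn about z makes no difference. 5 teeth at y = -40, -20, 0, 20, 40 mm, each 4 mm thick (y), 18 wide (x), 22 long, with round noses of radius 2. Above: bar 24 x 98 mm, z 22 to 34.
- comb_rib (a point): Point to grip, on the comb's handle rib, 55 mm above the tooth tips. The rib is 14 mm thick in the comb's x, 64 mm long in its y, and reaches from z 34 to 65 mm: grip it across x from above.
- slicer: White vegetable slicer fixed to the worktop: tub 120 mm (x) by 180 mm (y, 200 over the green end grips), deck top z 46 mm. Origin: centre of underside; y along the slicer. A black insert in the deck, 59 x 106 mm, top z 50 mm, has 5 slots in a row along y, 20 mm apart, each 6 mm wide (y), 23 long (x), open below, with flat ribs 14 mm wide between.
- slicer_row (a point): Fixed point at the slicer's x = y = 0, z = 50 mm (level of the insert's top). The slot row is centred on x = 0, but the insert has play along y: its middle slot lies -8 to +8 mm from this point along y; no reading tells where (gaps at the insert's ends show it). Stiff friction (80 N) holds the insert there. Over 40 N between comb and slicer is leaning hard.
- slicer_clips (a point): Point in the slicer at x = y = 0, z = 41 mm: height of two sprung clips in the insert's middle slot that press on the tooth from +x and -x. A tooth meets them about 6 mm below the top; passing them takes about 5 N, sliding on down 1 to 3 N, to the stop, bar on insert (comb origin 28 mm above slicer origin). The clips then lightly hold it.
- salt_shaker: Clear salt shaker with grey contents, 44 mm across, 90 mm tall, loose bystander behind the slicer. Origin: centre of its underside.
- spice_b: Spice jar with dark lid, 44 mm across, 96 mm tall, loose bystander behind the slicer. Origin: centre of its underside.
- red_lid_jar: Glass jar with brown contents and a dark lid, 68 mm across, 103 mm tall, loose bystander in the middle. Origin: centre of its underside.
Things that resemble listed ones, but are neither listed nor needed, are in the scene too. Of the things shaped like the comb, the green one is meant.

How it is judged:
On the way:
1. the comb is picked up clear of the worktop (height (world z) of comb above 0.055 m), for 0.1 s.
At the end, for the whole second after the job is handed in: The comb is released and at rest, upright (0.06 rad), all five teeth in the slots: its origin 25 to 30 mm above the slicer's (28 is home), within 4 mm of it in the slicer's x, 11 mm in y; its row along the slicer's y within 0.12 rad (z of comb in the frame of slicer between 0.025 and 0.03 m and x of comb in the frame of slicer between -0.004 and 0.004 m and y of comb in the frame of slicer between -0.011 and 0.011 m and angle between comb's own z axis and vertical below 0.06 rad and angle between the y axis of comb and the y axis of slicer, either way round below 0.12 rad and linear speed of comb below 0.02 m/s and contact force between the fingers and comb below 0.1 N); the robot touches nothing.
It fails at once if more than 40 N between the comb and the slicer (contact force between comb and slicer above 40 N).
It fails at once if the arm or fingers lean on the slicer with more than 40 N (contact force between the arm and slicer above 40 N).
It fails at once if salt_shaker moved more than 15 mm (distance of salt_shaker from where it was at the start of the episode above 0.015 m).
It fails at once if spice_b moved more than 15 mm (distance of spice_b from where it was at the start of the episode above 0.015 m).
It fails at once if red_lid_jar moved more than 15 mm (distance of red_lid_jar from where it was at the start of the episode above 0.015 m).
It also fails if it takes over 64 s, if anything falls off the work surface, if the arm or the gripper's body presses on something with over 40 N, if the wrist force passes 120 N, or if a joint passes its speed limit or range.

ROBOT

A 6-joint arm with a two-finger parallel gripper is mounted at the origin on a cart in front of the work surface, level with it; the furniture and walls round the work are solid. World frame = base frame: x ahead of the robot, y to its left, z up, the work surface at z = 0. Lengths are in m, angles in rad, forces in N, time in s.
With the tool pointing down it reaches from about 0.375 to 0.975 m from the base axis. Payload 3.8 kg.
Tool frame: the origin (TCP) lies at the very end of the fingers, on their centre line; the grasp point (between the pads) lies 19 mm behind it; z points along the fingers, y is the line along which they close (so a half turn about z gives the same grasp; the last joint's range is limited). The gripper opens to 85 mm and grips with 20 to 120 N. Pads are 22 mm wide; open, the fingers measure 114 mm over their backs; the gripper's body (76 mm by 85 mm) begins 54 mm behind the grasp point. The pads swing forward as they close: fully open they stand 13 mm farther back than shut.
Start: joints at [1.073, 0.264, 1.604, -0, 1.274, -0.037], TCP at [0.3, 0.605, 0.231] pointing down, gripper open.
Joint ranges: [-2.63, 2.63], [-0.94, 2.18], [0.31, 2.57], [-1.31, 4.45], [0, 2.66], [-2.55, 2.55]. Speed limits (rad/s): [2.57, 2.57, 3.14, 3.14, 3.14, 3.14].

INTERFACE

Orientations are given as a rotation vector (axis times angle).
In Python, from workcell import monitor, viewer, job gives the robot as it stands. The module is installed in compiled form; this text tells all that it offers.
- The arm moves only by the tool step_arm, never from a script. Its argument "series" is one flat list of numbers, 4 for each row, row after row: the shift along the tool's x, y, z in m, then the turn about the tool's z in rad. A call has 1 to 8 rows; each row is the pose to reach, as a shift and turn from the pose commanded when the call began, along the tool's axes at that moment; what a row does not reach only later rows make up. A row lasts 1/8 s, in which the tool goes at most 62.5 mm and 10.7 degrees, less where a joint would pass 70% of its speed; a pose out of reach is approached as far as the arm can. A call with a gripper value outside its range is refused whole. "gripper" is the opening, from 0 (shut) to 1 (fully open), set as the call begins (left out, the last holds). The fingers move at their own pace and stop on an object; "newtons" is the grip in N (left out, the last holds). Time passes only in rows, so rows that repeat a pose let the fingers close. It gives the time, the measured TCP pose, the force, the opening and the grip force at its end, in the units of the state.
- monitor.read_state(): the state, without advancing time (a new reading comes with each control period).
- viewer.read_camera(name): name is "side" or "top" or "wrist"; returns a dict with "image" (384x512x3 uint8, red, green, blue), "intrinsics" (3x3 intrinsics, pixels), "distortion" ([k1, k2, p1, p2, k3] as OpenCV has them; the pictures are not rectified), "T" (4x4, takes a point from camera to world coordinates); the wrist camera has in their place "hand_eye" (4x4, takes a point from camera to tool coordinates, whose origin is the TCP and whose axes are the flange's). Camera axes: x right, y up, looking along -z (the intrinsics and any distortion apply to the point x, -y, -z); pixel columns grow to the right and rows downward; lengths in m; the calibration is good to about 2 mm. A picture is of the moment at which its call begins: read the wrist's pose just before it. There is no depth.
- job.finish_job(): hands the job in; it is judged then, once.
Trained networks look in a picture, given as the dict that the camera call returned (one of the last four; its "shot" number tells which), for a name from the list of things; names that differ only in an ending like _2 or _b are one class to them, and where a whole thing is asked for, a point or a joint stands for the part that bears it (a point fixed in the world has none). Each returns a list of dicts, best first, with "score" (0 to 1); they miss things now and then, are a little off and sometimes report something else, mostly with a low value. They report only what shows in the picture. A call takes as long as a camera call. They do not tell look-alikes from the thing itself.
- viewer.boxes_of(picture, label): "extent" ([centre column, centre row, width, height] in pixels, round what is visible of it).
- viewer.spot_point(picture, label): "point" ([column, row] in pixels: a listed point, or the origin of a listed thing).
The state is a dict: "time": time; "q": joint angles; "joint_vel": joint speeds; "joint_torque": joint torques, N m; "tool_pos": TCP position; "tcp_rot": TCP orientation; "wrist_force": force on the tool from outside, world axes, zero at the start; "torque": the same for the moment, N m; "width": opening from 0.0 (shut) to 1.0 (fully open); "grip_force": force on a finger pad.
Only numpy, scipy, OpenCV 4.12 (cv2) and the standard library are available. Lean on these libraries where they do the work, as an engineer would, in place of code of your own. Each camera call takes 0.05 s, during which the arm holds its last target. There are 200 camera calls.

## Working session

There is one attempt and no reset: what is moved stays moved. The work goes in short steps, Python scripts to look and compute and a tool call to move; the robot and the scene stay as the last step left them, time stands still between calls to the robot, and variables do not carry over. Pictures are saved under pics/ and viewed, at most 10 in all, crops included, and the job is handed in when it is done.

Besides the shell and the picture viewer there is one more tool, called after "Call:" by a JSON object that holds its "fn" and its "kwargs", one argument or row to a line. step_arm: Moves the arm, as the interface text tells. Its arguments: {"type":"object","properties":{"series":{"type":"array"},"gripper":{"type":"number"},"newtons":{"type":"number"}},"required":["series"]}

```bash
mkdir -p pics
cat > h.py <<'E'
import numpy as np, cv2
from scipy.spatial.transform import Rotation as R
from workcell import monitor, viewer, job
def Tw(pic, st=None):
    if 'T' in pic: return np.array(pic['T'])
    T=np.eye(4); T[:3,:3]=R.from_rotvec(st['tcp_rot']).as_matrix(); T[:3,3]=st['tool_pos']
    return T@np.array(pic['hand_eye'])
def ray(pic,px,st=None):
    T=Tw(pic,st); u=cv2.undistortPoints(np.array([[px]],float),np.array(pic['intrinsics']),np.array(pic['distortion']))[0,0]
    return T[:3,3], T[:3,:3]@np.array([u[0],-u[1],-1.])
def onz(pic,px,z,st=None):
    o,d=ray(pic,px,st); return o+d*(z-o[2])/d[2]
def proj(pic,P,st=None):
    T=np.linalg.inv(Tw(pic,st)); c=np.atleast_2d(P)@T[:3,:3].T+T[:3,3]; c=c*[1,-1,-1]
    return cv2.projectPoints(c,np.zeros(3),np.zeros(3),np.array(pic['intrinsics']),np.array(pic['distortion']))[0][:,0]
def save(pic,n): cv2.imwrite('pics/'+n,cv2.cvtColor(pic['image'],cv2.COLOR_RGB2BGR))
E
cat > a.py <<'E'
from h import *
ims=[]
for n in ['top','side']:
    p=viewer.read_camera(n); ims.append(p['image'])
    print(n, Tw(p)[:3,3].round(3))
    for l,z in [('comb',0),('comb_rib',.055),('slicer',0),('slicer_row',.05),('salt_shaker',0),('spice_b',0),('red_lid_jar',0)]:
        for d in viewer.spot_point(p,l)[:4]: print(l,round(d['score'],2),np.round(d['point']),onz(p,d['point'],z).round(3))
im=np.hstack(ims); im=cv2.resize(im,(800,300),interpolation=cv2.INTER_AREA)
cv2.imwrite('pics/top.png',cv2.cvtColor(np.vstack([cv2.resize(ims[0],(800,600))]),cv2.COLOR_RGB2BGR))
cv2.imwrite('pics/side.png',cv2.cvtColor(cv2.resize(ims[1],(800,600)),cv2.COLOR_RGB2BGR))
E
python3 a.py
```

```text
top [ 0.346 -0.107  1.273]
comb 0.79 [215. 247.] [0.354 0.01  0.   ]
comb 0.76 [191. 201.] [0.472 0.076 0.   ]
comb_rib 0.86 [186. 204.] [0.459 0.08  0.055]
comb_rib 0.66 [214. 248.] [0.353 0.007 0.055]
slicer_row 0.75 [323. 180.] [ 0.524 -0.259  0.05 ]
salt_shaker 0.63 [192. 202.] [0.469 0.074 0.   ]
salt_shaker 0.56 [344. 150.] [ 0.613 -0.321  0.   ]
spice_b 0.91 [306. 140.] [ 0.637 -0.222  0.   ]
red_lid_jar 0.67 [258. 137.] [ 0.645 -0.096  0.   ]
side [0.131 0.618 0.614]
comb 0.84 [232. 261.] [0.46  0.074 0.   ]
comb 0.76 [290. 260.] [0.359 0.014 0.   ]
comb 0.49 [233. 172.] [ 0.629 -0.214  0.   ]
comb_rib 0.86 [230. 239.] [0.465 0.072 0.055]
comb_rib 0.83 [295. 242.] [0.351 0.017 0.055]
slicer 0.87 [277. 175.] [ 0.52  -0.258  0.   ]
slicer_row 0.56 [274. 158.] [ 0.53  -0.256  0.05 ]
salt_shaker 0.81 [254. 154.] [ 0.626 -0.326  0.   ]
spice_b 0.76 [231. 170.] [ 0.637 -0.216  0.   ]
red_lid_jar 0.75 [201. 196.] [ 0.639 -0.08   0.   ]
```

View pics/top.png

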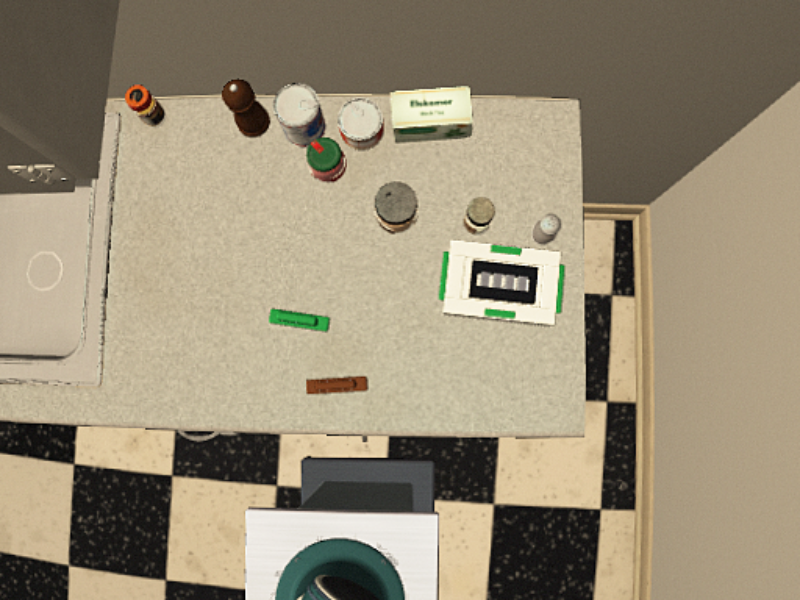

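View pics/side.png

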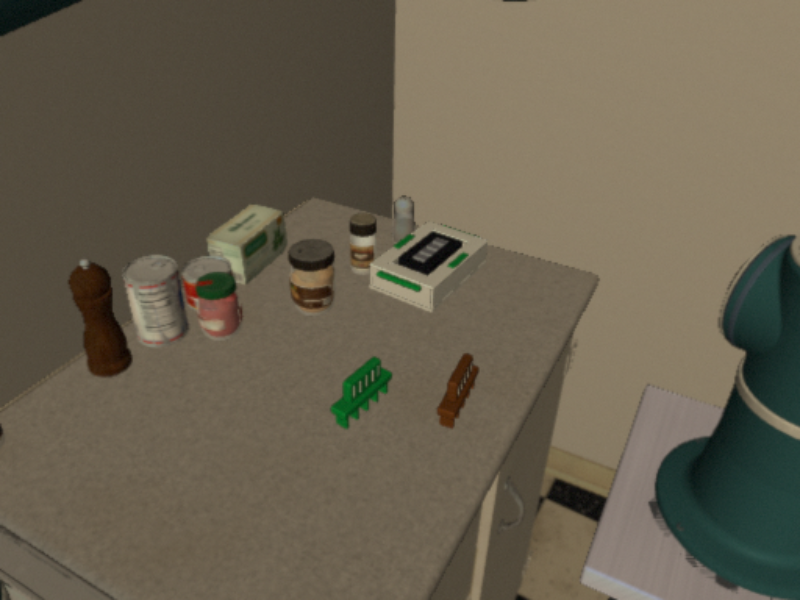

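The things shaped like the comb are green at (300,320) in the top view and (362,392) in the side view, and brown at (337,384) and (458,390). The green one is meant, at about (0.463, 0.077). The slicer is at about (505,283) in the top view. The jar, spice jar and shaker stand behind it at (396,205), (480,213) and (546,228). I'll move the arm above the comb and confirm it with a wrist crop.

```bash
cat > go.py <<'E'
# rel(target xyz, yaw of tool y axis (mod pi)) -> shift in tool axes, turn
from h import *
def rel(P,yaw=None):
    s=monitor.read_state(); M=R.from_rotvec(s['tcp_rot']).as_matrix()
    d=M.T@(np.array(P)-s['tool_pos']); t=0
    cur=np.arctan2(M[1,1],M[0,1])
    if yaw is not None:
        t=(yaw-cur+np.pi/2)%np.pi-np.pi/2
        t=-t  # tool z down
    print('tcp',np.round(s['tool_pos'],4),'yaw_y',round(cur,4),'zax',M[:,2].round(4),'shift',d.round(4),'turn',round(t,4),'q6',round(s['q'][5],3),'t',s['time'],'F',np.round(s['wrist_force'],2))
E
cat > b.py <<'E'
from go import *
p=viewer.read_camera('top'); im=p['image'].astype(int)
g=((im[...,1]-im[...,0]>50)&(im[...,1]-im[...,2]>40)).astype(np.uint8)
n,l,st,c=cv2.connectedComponentsWithStats(g)
for i in range(1,n):
    if st[i,4]>30:
        pts=np.argwhere(l==i)[:,::-1].astype(float)
        (a,b),wh,an=cv2.minAreaRect(pts.astype(np.float32)); bx=cv2.boxPoints(((a,b),wh,an))
        W=np.array([onz(p,q,.034) for q in bx]); e=W[1]-W[0]; f=W[2]-W[1]; e=e if np.linalg.norm(e)>np.linalg.norm(f) else f
        print(st[i],onz(p,(a,b),.045).round(4),'row ang',np.degrees(np.arctan2(e[1],e[0])).round(1),np.linalg.norm(e).round(3))
s=monitor.read_state(); w=viewer.read_camera('wrist'); print(np.round(w['hand_eye'],3), np.round(w['intrinsics'],1),w['distortion'])
rel([.463,.077,.25],0.15)
E
python3 b.py
```

```text
[314 157  20   6  86] [ 0.5786 -0.2618  0.045 ] row ang -94.7 0.049
[281 161   6  31 102] [ 0.5348 -0.1614  0.045 ] row ang -4.9 0.078
[356 170   5  30  87] [ 0.5162 -0.35    0.045 ] row ang -5.8 0.075
[172 198  39  14 330] [0.4598 0.0703 0.045 ] row ang -97.8 0.097
[310 198  20   6  82] [ 0.475  -0.2517  0.045 ] row ang -95.5 0.049
[[ 0.     0.966  0.258  0.065]
 [ 1.     0.    -0.002 -0.001]
 [-0.002  0.258 -0.966 -0.143]
 [ 0.     0.     0.     1.   ]] [[274.    0.  259.4]
 [  0.  274.  193.1]
 [  0.    0.    1. ]] [-0.06279335  0.          0.          0.          0.        ]
tcp [0.3001 0.6046 0.2313] yaw_y 1.11 zax [ 0.e+00  1.e-04 -1.e+00] shift [-0.3805 -0.4002 -0.0187] turn 0.96 q6 -0.037 t 0.9 F [ 0.03  0.42 -0.04]
```

Call:
{"fn": "step_arm", "kwargs": {
  "series": [-0.38,-0.4,-0.02,1.24,-0.38,-0.4,-0.02,1.24,-0.38,-0.4,-0.02,1.24,-0.38,-0.4,-0.02,1.24,-0.38,-0.4,-0.02,1.24,-0.38,-0.4,-0.02,1.24,-0.38,-0.4,-0.02,1.24,-0.38,-0.4,-0.02,1.24],
  "gripper": 1
}}

```text
time: 1.9
tool_pos: [0.4477, 0.1252, 0.25]
tcp_rot: [2.361, 2.071, 0.002]
wrist_force: [1.1, 0.4, -0.0]
width: 1.004
grip_force: 0.0
```

```bash
cat > c.py <<'E'
from go import *
rel([.46,.0715,.25],-0.136)
E
python3 c.py
```

```text
tcp [0.4477 0.1252 0.25  ] yaw_y -0.1306 zax [ 1.5e-03  4.0e-04 -1.0e+00] shift [-0.0517  0.0192 -0.    ] turn 0.0054 q6 0.35 t 1.9 F [ 1.09  0.39 -0.05]
```

Call:
{"fn": "step_arm", "kwargs": {
  "series": [-0.05,0.02,0,0,-0.05,0.02,0,0,-0.05,0.02,0,0]
}}

```text
time: 2.28
tool_pos: [0.4605, 0.0751, 0.2494]
tcp_rot: [-2.362, -2.071, -0.001]
wrist_force: [-0.3, 0.6, 0.3]
width: 1.003
grip_force: 0.0
```

```bash
cat > d.py <<'E'
from go import *
s=monitor.read_state(); w=viewer.read_camera('wrist'); 
im=w['image'].astype(int)
for l,z in [('comb_rib',.055),('comb',0)]:
    for d in viewer.spot_point(w,l)[:3]: print(l,round(d['score'],2),np.round(d['point']),onz(w,d['point'],z,s).round(4))
g=((im[...,1]-im[...,0]>40)&(im[...,1]-im[...,2]>30)).astype(np.uint8)
pts=np.argwhere(g)[:,::-1]; print(pts.min(0),pts.max(0))
save(w,'w1.png')
rel([.46,.0715,.25],-0.136)
E
python3 d.py
```

```text
comb_rib 0.61 [191. 235.] [0.3586 0.0039 0.055 ]
comb 0.96 [196. 220.] [0.353  0.0057 0.    ]
comb 0.67 [264. 166.] [0.4666 0.0752 0.    ]
[253 135] [501 319]
tcp [0.4604 0.0762 0.2494] yaw_y -0.1279 zax [-1.e-04  4.e-04 -1.e+00] shift [-0.0047  0.0002 -0.0006] turn 0.0081 q6 0.238 t 2.425 F [-0.63 -0.53  0.36]
```

View pics/w1.png

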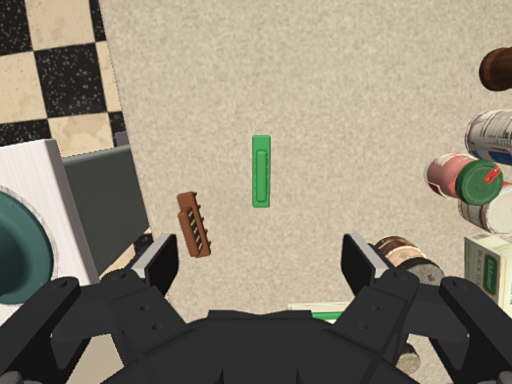

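The green comb is at (261,171), upright with its rib along the row. The brown look-alike is at (194,225). I'll fit the comb's outline to get an exact pose.

```bash
cat > fit.py <<'E'
from go import *
from scipy.optimize import least_squares
def box(xs,ys,zs): return np.array([[x,y,z] for x in (-xs,xs) for y in (-ys,ys) for z in zs])
MOD=np.vstack([box(.012,.049,(.022,.034)),box(.007,.032,(.034,.065)),box(.009,.042,(.0,.022))])
def mask(w,roi=None):
    im=w['image'].astype(int)
    g=((im[...,1]-im[...,0]>40)&(im[...,1]-im[...,2]>20)).astype(np.uint8)
    if roi: m=np.zeros_like(g); m[roi[1]:roi[3],roi[0]:roi[2]]=1; g*=m
    n,l,st,c=cv2.connectedComponentsWithStats(g); i=1+np.argmax(st[1:,4]); return (l==i).astype(np.uint8)
def fit(w,s,m,p0,z0=0.):
    cs=max(cv2.findContours(m,cv2.RETR_EXTERNAL,cv2.CHAIN_APPROX_NONE)[0],key=cv2.contourArea)
    obs=cv2.convexHull(cs)
    th=np.linspace(0,2*np.pi,72,endpoint=False); D=np.c_[np.cos(th),np.sin(th)]
    so=(obs[:,0]@D.T).max(0)
    def f(p):
        c,sn=np.cos(p[2]),np.sin(p[2])
        P=MOD@np.array([[c,-sn,0],[sn,c,0],[0,0,1]]).T+[p[0],p[1],z0]
        return (proj(w,P,s)@D.T).max(0)-so-p[3]
    return least_squares(f,list(p0)+[0.5],x_scale=[.01,.01,.05,1])
E
cat > e.py <<'E'
from fit import *
s=monitor.read_state(); w=viewer.read_camera('wrist')
r=fit(w,s,mask(w,(230,110,290,230)),[.46,.072,-.13]); print(r.x.round(4),'rms',np.sqrt(np.mean(r.fun**2)))
rel([r.x[0],r.x[1],.036],r.x[2])
E
python3 e.py
```

```text
[ 0.4621  0.0725 -0.1327  1.6379] rms 0.36361418849055993
tcp [0.4604 0.0763 0.2493] yaw_y -0.1277 zax [-2.e-04  2.e-04 -1.e+00] shift [-0.0036  0.0022  0.2133] turn 0.0051 q6 0.238 t 2.475 F [ 0.22  0.02 -1.07]
```

Call:
{"fn": "step_arm", "kwargs": {
  "series": [-0.0035,0.002,0.05,0.005,-0.0035,0.002,0.1,0.005,-0.0035,0.002,0.15,0.005,-0.0035,0.002,0.19,0.005,-0.0035,0.002,0.21,0.005,-0.0035,0.002,0.21,0.005,-0.0035,0.002,0.21,0.005]
}}

```text
time: 3.35
tool_pos: [0.463, 0.072, 0.0403]
tcp_rot: [2.364, 2.068, 0.002]
wrist_force: [0.2, 0.2, 0.1]
width: 0.999
grip_force: 0.0
```

Call:
{"fn": "step_arm", "kwargs": {
  "series": [0,0,0,0,0,0,0,0,0,0,0,0,0,0,0,0,0,0,0,0,0,0,0,0,0,0,0,0,0,0,0,0],
  "gripper": 0,
  "newtons": 50
}}

```text
time: 4.35
tool_pos: [0.4626, 0.0711, 0.0398]
tcp_rot: [2.366, 2.066, 0.001]
wrist_force: [-0.7, -0.9, 4.8]
width: 0.154
grip_force: 50.7
```

Call:
{"fn": "step_arm", "kwargs": {
  "series": [0,0,-0.02,0,0,0,-0.06,0,0,0,-0.12,0,0,0,-0.16,0,0,0,-0.16,0]
}}

```text
time: 4.97
tool_pos: [0.4647, 0.0715, 0.203]
tcp_rot: [2.363, 2.064, 0.009]
wrist_force: [-0.1, -0.2, -0.4]
width: 0.153
grip_force: 50.1
```

```bash
cat > f.py <<'E'
from go import *
rel([.526,-.256,.20],-0.09); s=monitor.read_state(); print(s['width'],s['grip_force'])
E
python3 f.py
```

```text
tcp [0.4647 0.0715 0.203 ] yaw_y -0.135 zax [ 7.2e-03  9.0e-04 -1.0e+00] shift [-0.3163  0.1048  0.0031] turn -0.045 q6 0.235 t 4.975 F [-0.1  -0.19 -0.39]
0.15348692640563166 50.05047619342804
```

Call:
{"fn": "step_arm", "kwargs": {
  "series": [-0.05,0.005,0,-0.02,-0.11,0.015,0,-0.045,-0.17,0.02,0,-0.045,-0.23,0.03,0,-0.045,-0.29,0.035,0,-0.045,-0.33,0.04,0,-0.045,-0.33,0.04,0,-0.045,-0.33,0.04,0,-0.045]
}}

```text
time: 5.98
tool_pos: [0.4562, -0.2602, 0.1973]
tcp_rot: [-2.317, -2.116, 0.001]
wrist_force: [0.5, -0.4, -1.5]
width: 0.157
grip_force: 50.0
```

```bash
cat > g.py <<'E'
from go import *
s=monitor.read_state(); w=viewer.read_camera('wrist'); save(w,'w2.png'); np.save('w2.npy',{'p':w,'s':s},allow_pickle=True)
for l,z in [('comb_rib',.055),('slicer',0),('slicer_row',.05)]:
    for d in viewer.spot_point(w,l)[:3]: print(l,round(d['score'],2),np.round(d['point']),onz(w,d['point'],z,s).round(4))
rel([.526,-.256,.20],-0.09)
i=cv2.resize(w['image'],(800,600),interpolation=cv2.INTER_CUBIC); cv2.imwrite('pics/w2b.png',i[...,::-1])
E
python3 g.py
```

```text
comb_rib 0.85 [259. 252.] [ 0.4476 -0.3407  0.055 ]
comb_rib 0.67 [322. 175.] [ 0.5228 -0.2577  0.055 ]
slicer 0.69 [317. 168.] [ 0.5277 -0.2605  0.    ]
slicer_row 0.73 [324. 175.] [ 0.526  -0.2592  0.05  ]
tcp [ 0.4573 -0.2599  0.1989] yaw_y -0.0884 zax [-7.e-04  6.e-04 -1.e+00] shift [ 0.0099  0.0681 -0.0011] turn 0.0016 q6 -0.476 t 6.175 F [-0.27 -1.07 -0.22]
```

View pics/w2b.png

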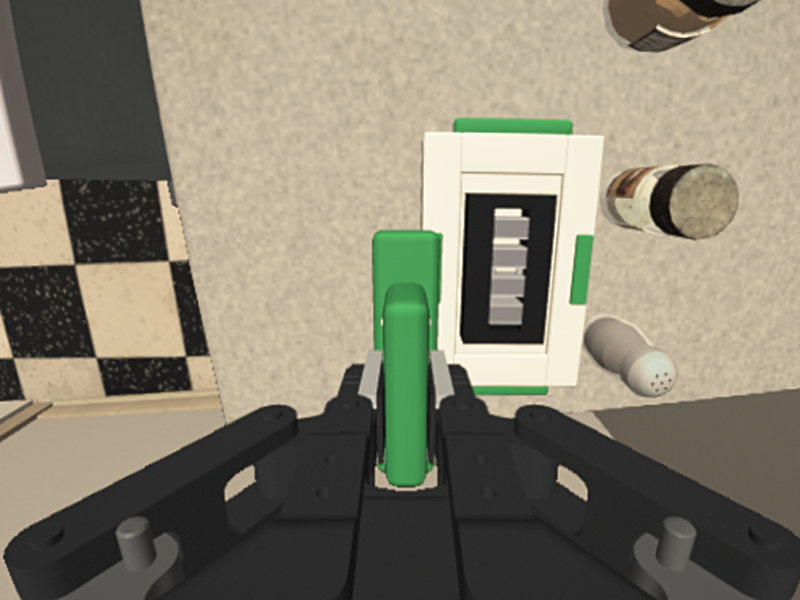

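The comb is held in the centre of the image. The insert spans (463,193) to (550,344), and its four grey ribs are at rows 228, 257, 284 and 312. I'll rectify the z = 50 mm plane into the slicer's axes.

```bash
cat > hh.py <<'E'
from go import *
D=np.load('w2.npy',allow_pickle=True).item(); w,s=D['p'],D['s']
C=np.array([.526,-.256]); a=-0.09; ex=np.array([np.cos(a),np.sin(a)]); ey=np.array([-ex[1],ex[0]])
# 4px/mm, rows: +y up from 110 to -110 ; cols x -75..75
X,Y=np.meshgrid(np.arange(-75,75,.25)/1e3,np.arange(74,-74,-.25)/1e3)
P=np.c_[C+X.reshape(-1,1)*ex+Y.reshape(-1,1)*ey,np.full(X.size,.05)]
uv=proj(w,P,s).astype(np.float32).reshape(X.shape+(2,))
r=cv2.remap(w['image'],uv[...,0],uv[...,1],cv2.INTER_CUBIC)
cv2.imwrite('pics/rect.png',r[...,::-1])
E
python3 hh.py
```

```text
(no output)
```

View pics/rect.png

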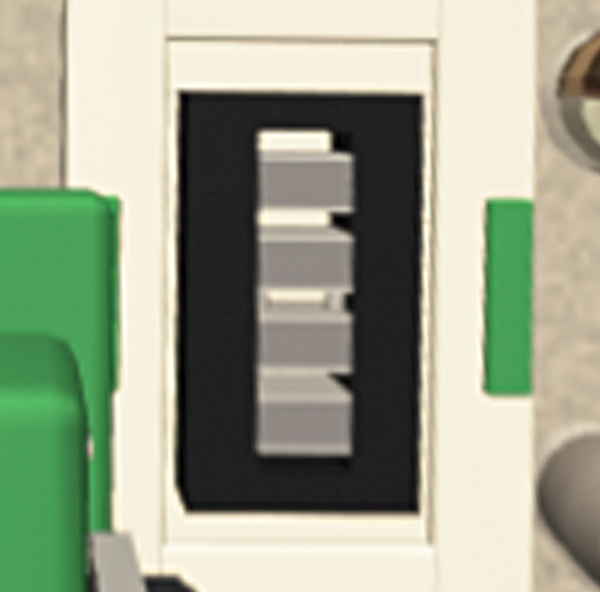

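Rectified, the insert spans rows 92–512 and columns 180–421. The ribs are centred at about row 303, so the middle slot is about 1.6 mm toward −y from my slicer estimate and 0.5–1 mm toward +x. Next I'll find where the comb sits in the hand from the same picture.

```bash
cat > i.py <<'E'
from go import *
D=np.load('w2.npy',allow_pickle=True).item(); w,s=D['p'],D['s']
im=w['image'].astype(int); g=((im[...,1]-im[...,0]>40)&(im[...,1]-im[...,2]>20))
print([ (c,np.argwhere(g[120:200,c])[0,0]+120) for c in range(242,280,4)], [(r,np.argwhere(g[r,225:300])[[0,-1],0]+225) for r in (155,165,175)])
M=R.from_rotvec(s['tcp_rot']).as_matrix()
def tool(px,zc,off): # zc height in comb frame, off tcp-origin
    P=onz(w,px,s['tool_pos'][2]-off+zc,s); return (M.T@(P-s['tool_pos'])).round(4)
for off in (.037,.040,.043):
    print(off,'end',tool((262,148),.034,off),'L',tool((239,160),.034,off),'R',tool((280,160),.034,off))
C=np.array([.5267,-.2577]); rel([*C,.2],-.09)
E
python3 i.py
```

```text
[(242, np.int64(148)), (246, np.int64(148)), (250, np.int64(148)), (254, np.int64(148)), (258, np.int64(148)), (262, np.int64(148)), (266, np.int64(148)), (270, np.int64(148)), (274, np.int64(148)), (278, np.int64(149))] [(155, array([239, 282])), (165, array([239, 281])), (175, array([239, 281]))]
0.037 end [0.0498 0.0011 0.0031] L [ 0.0434 -0.0112  0.0031] R [0.0434 0.0107 0.0031]
0.04 end [0.0495 0.0011 0.0061] L [ 0.043  -0.0114  0.0061] R [0.043  0.011  0.0061]
0.043 end [0.0492 0.0012 0.0091] L [ 0.0425 -0.0116  0.0091] R [0.0426 0.0112 0.0091]
tcp [ 0.4573 -0.2599  0.1989] yaw_y -0.0884 zax [-7.e-04  6.e-04 -1.e+00] shift [ 0.0083  0.0689 -0.0011] turn 0.0016 q6 -0.476 t 6.175 F [-0.27 -1.07 -0.22]
```

Call:
{"fn": "step_arm", "kwargs": {
  "series": [0.0075,0.04,0,0,0.0075,0.069,0,0.002,0.0075,0.069,0.05,0.002,0.0075,0.069,0.09,0.002,0.0075,0.069,0.1,0.002,0.0075,0.069,0.1,0.002,0.0075,0.069,0.1,0.002]
}}

```text
time: 7.05
tool_pos: [0.5284, -0.2606, 0.1018]
tcp_rot: [2.318, 2.115, 0.002]
wrist_force: [0.1, -0.3, -1.1]
width: 0.155
grip_force: 50.1
```

```bash
cat > j.py <<'E'
from go import *
rel([.5267-.0001,-.2577-.0008,.1],-.09)
p=viewer.read_camera('side'); cv2.imwrite('pics/s2.png',cv2.resize(p['image'][110:210,220:340],(720,600),interpolation=cv2.INTER_CUBIC)[...,::-1])
E
python3 j.py
```

```text
tcp [ 0.5284 -0.2606  0.1018] yaw_y -0.0917 zax [ 0.0035 -0.0019 -1.    ] shift [ 0.0019 -0.002   0.0017] turn -0.0017 q6 -0.409 t 7.05 F [ 0.08 -0.31 -1.12]
```

View pics/s2.png

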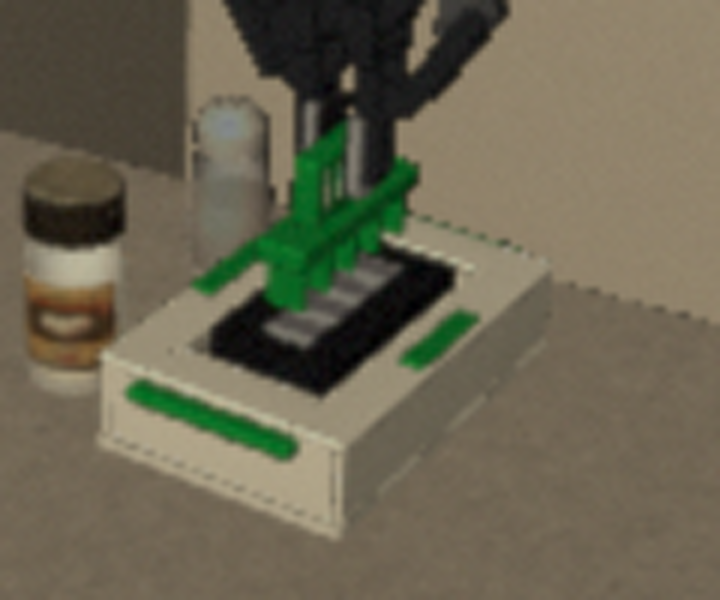

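The comb hangs above the insert in line with the slot row, with the nearest tooth at about (287,285) in the crop. I'll check that the arm has settled before feeling for the slots.

Call:
{"fn": "step_arm", "kwargs": {
  "series": [0,0,0,0,0,0,0,0]
}}

```text
time: 7.35
tool_pos: [0.5273, -0.2603, 0.1004]
tcp_rot: [2.32, 2.116, 0.001]
wrist_force: [0.4, -0.2, 0.2]
width: 0.153
grip_force: 50.1
```

```bash
cat > k.py <<'E'
from go import *
for i in range(1): rel([.5266,-.2585,.094],-.09)
E
python3 k.py
```

```text
tcp [ 0.5273 -0.2603  0.1004] yaw_y -0.0922 zax [ 1.4e-03 -7.0e-04 -1.0e+00] shift [ 0.0017 -0.0008  0.0064] turn -0.0022 q6 -0.409 t 7.35 F [ 0.39 -0.24  0.22]
```

Call:
{"fn": "step_arm", "kwargs": {
  "series": [0.0017,-0.0007,0.002,0,0.0017,-0.0007,0.005,0,0.0017,-0.0007,0.007,0,0.0017,-0.0007,0.007,0]
}}

```text
time: 7.85
tool_pos: [0.526, -0.258, 0.0919]
tcp_rot: [-2.321, -2.116, 0.0]
wrist_force: [-0.9, -0.3, 0.6]
width: 0.151
grip_force: 50.1
```

Call:
{"fn": "step_arm", "kwargs": {
  "series": [0,0,0.001,0,0,0,0.002,0,0,0,0.003,0,0,0,0.003,0]
}}

```text
time: 8.35
tool_pos: [0.5262, -0.2581, 0.0893]
tcp_rot: [-2.321, -2.117, 0.0]
wrist_force: [0.6, 0.3, -1.5]
width: 0.151
grip_force: 50.1
```

Call:
{"fn": "step_arm", "kwargs": {
  "series": [0,0,0.001,0,0,0,0.002,0,0,0,0.002,0]
}}

```text
time: 8.72
tool_pos: [0.5262, -0.2581, 0.0873]
tcp_rot: [-2.321, -2.117, 0.0]
wrist_force: [0.2, 0.6, -0.1]
width: 0.154
grip_force: 50.1
```

Call:
{"fn": "step_arm", "kwargs": {
  "series": [0,0,0.001,0,0,0,0.002,0,0,0,0.002,0]
}}

```text
time: 9.1
tool_pos: [0.5262, -0.2581, 0.0853]
tcp_rot: [-2.321, -2.117, 0.0]
wrist_force: [0.8, 0.3, 0.3]
width: 0.153
grip_force: 50.1
```

No contact with the tips at about z = 45 mm, so the teeth seem to be in the slots. I'll keep going down in small steps.

Call:
{"fn": "step_arm", "kwargs": {
  "series": [0,0,0.001,0,0,0,0.002,0,0,0,0.003,0,0,0,0.003,0]
}}

```text
time: 9.6
tool_pos: [0.5265, -0.2582, 0.0825]
tcp_rot: [2.321, 2.117, 0.0]
wrist_force: [0.7, -0.1, -0.8]
width: 0.154
grip_force: 50.1
```

Call:
{"fn": "step_arm", "kwargs": {
  "series": [0,0,0.001,0,0,0,0.002,0,0,0,0.002,0]
}}

```text
time: 9.98
tool_pos: [0.527, -0.2585, 0.0811]
tcp_rot: [2.32, 2.116, 0.001]
wrist_force: [0.5, -0.5, 3.0]
width: 0.154
grip_force: 50.6
```

Call:
{"fn": "step_arm", "kwargs": {
  "series": [0,0,0.001,0,0,0,0.002,0,0,0,0.002,0]
}}

```text
time: 10.35
tool_pos: [0.5269, -0.2587, 0.0793]
tcp_rot: [2.32, 2.116, 0.0]
wrist_force: [-0.1, -1.1, 4.5]
width: 0.154
grip_force: 50.8
```

Call:
{"fn": "step_arm", "kwargs": {
  "series": [0,0,0.001,0,0,0,0.002,0,0,0,0.003,0,0,0,0.003,0]
}}

```text
time: 10.85
tool_pos: [0.5264, -0.2582, 0.075]
tcp_rot: [2.321, 2.117, 0.0]
wrist_force: [3.2, -0.5, 0.4]
width: 0.154
grip_force: 50.1
```

Call:
{"fn": "step_arm", "kwargs": {
  "series": [0,0,0.001,0,0,0,0.002,0,0,0,0.003,0,0,0,0.004,0,0,0,0.004,0]
}}

```text
time: 11.48
tool_pos: [0.5263, -0.2581, 0.0711]
tcp_rot: [-2.321, -2.117, -0.0]
wrist_force: [2.4, -0.3, 1.7]
width: 0.155
grip_force: 50.3
```

Call:
{"fn": "step_arm", "kwargs": {
  "series": [0,0,0.001,0,0,0,0.002,0,0,0,0.002,0]
}}

```text
time: 11.85
tool_pos: [0.5262, -0.2581, 0.0692]
tcp_rot: [-2.321, -2.117, -0.0]
wrist_force: [3.4, 0.4, 0.8]
width: 0.154
grip_force: 50.2
```

Call:
{"fn": "step_arm", "kwargs": {
  "series": [0,0,0.001,0,0,0,0.001,0]
}}

```text
time: 12.1
tool_pos: [0.5262, -0.2582, 0.0682]
tcp_rot: [-2.321, -2.117, 0.0]
wrist_force: [3.2, -0.9, 0.4]
width: 0.152
grip_force: 50.2
```

Call:
{"fn": "step_arm", "kwargs": {
  "series": [0,0,0.001,0,0,0,0.001,0]
}}

```text
time: 12.35
tool_pos: [0.5263, -0.2582, 0.0678]
tcp_rot: [2.321, 2.117, 0.0]
wrist_force: [1.0, 0.4, 5.4]
width: 0.155
grip_force: 50.8
```

Call:
{"fn": "step_arm", "kwargs": {
  "series": [0,0,0.0007,0,0,0,0.0007,0]
}}

```text
time: 12.6
tool_pos: [0.5264, -0.2582, 0.0678]
tcp_rot: [2.321, 2.117, 0.0]
wrist_force: [-0.2, 0.4, 8.8]
width: 0.154
grip_force: 51.5
```

The tool has stopped at z = 67.8 mm with the force rising, so the bar is home. I'll back off the press, release and go up.

Call:
{"fn": "step_arm", "kwargs": {
  "series": [0,0,-0.0012,0,0,0,-0.0012,0]
}}

```text
time: 12.85
tool_pos: [0.5263, -0.2582, 0.0679]
tcp_rot: [2.321, 2.117, 0.0]
wrist_force: [2.5, -0.5, 2.5]
width: 0.156
grip_force: 50.5
```

Call:
{"fn": "step_arm", "kwargs": {
  "series": [0,0,0,0,0,0,0,0,0,0,0,0,0,0,0,0,0,0,0,0,0,0,0,0,0,0,0,0,0,0,0,0],
  "gripper": 1
}}

```text
time: 13.85
tool_pos: [0.5263, -0.2582, 0.0679]
tcp_rot: [2.321, 2.117, -0.0]
wrist_force: [0.6, -0.6, 0.2]
width: 1.002
grip_force: 0.0
```

Call:
{"fn": "step_arm", "kwargs": {
  "series": [0,0,-0.01,0,0,0,-0.04,0,0,0,-0.09,0,0,0,-0.14,0,0,0,-0.16,0,0,0,-0.16,0]
}}

```text
time: 14.6
tool_pos: [0.5273, -0.2587, 0.23]
tcp_rot: [2.318, 2.114, 0.002]
wrist_force: [-0.3, 0.1, -0.1]
width: 0.998
grip_force: 0.0
```

```bash
cat > l.py <<'E'
from fit import *
s=monitor.read_state(); w=viewer.read_camera('wrist')
r=fit(w,s,mask(w,(200,100,320,250)),[.526,-.258,-.09],.028); print(r.x.round(4),'rms',np.sqrt(np.mean(r.fun**2)))
p=viewer.read_camera('side'); a=cv2.resize(p['image'][110:210,220:340],(480,400),interpolation=cv2.INTER_CUBIC)
b=cv2.resize(w['image'][80:280,180:340],(320,400),interpolation=cv2.INTER_CUBIC)
cv2.imwrite('pics/end.png',np.hstack([a,b])[...,::-1]); print(s['width'],s['grip_force'],s['wrist_force'])
E
python3 l.py
```

```text
[ 0.5266 -0.2565 -0.0908  1.5581] rms 0.3512545427091879
0.9980962606277712 0.0 [-0.30476673  0.14717822 -0.10421565]
```

View pics/end.png

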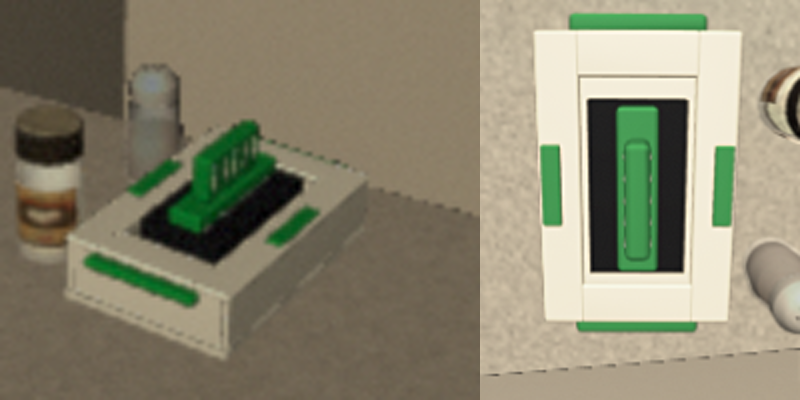

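The comb's bar lies flat on the insert at (222,190) in the crop, upright and aligned. The gripper is clear and the bystanders are still standing where they were.

```bash
python3 -c "
from workcell import job; print(job.finish_job())"
```

```text
the job is handed in; nothing more can be done
None
```

The green comb is parked in the slicer with its bar flush on the insert and let go; the bystanders look undisturbed and the job is handed in, but the hand-in returned no verdict.

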